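Move the wet guard plate to the drying rack on the spatula

ROBOT

A 6-joint arm with a two-finger parallel gripper is mounted at the origin on the work surface. World frame = base frame: x ahead of the robot, y to its left, z up, the work surface at z = 0. Lengths are in m, angles in degrees, forces in N, time in s.
With the tool pointing down it reaches from about 0.275 to 0.725 m from the base axis. Payload 5.6 kg.
Tool frame: the origin (TCP) lies midway between the tips of the shut fingers; the grasp point (between the pads) lies 19 mm behind it (robot.tcp_to_grasp is the z of the grasp point in the tool frame, in m); z points along the fingers, y is the line along which they close (so a half turn about z gives the same grasp; the last joint's range is limited). The gripper opens to 85 mm and grips with 20 to 120 N. Pads are 22 mm wide; open, the fingers measure 114 mm over their backs; the gripper's body (76 mm by 85 mm) begins 54 mm behind the grasp point. The pads swing forward as they close: fully open they stand 13 mm farther back than shut.
Start: joints at [89.702, 14.616, 6.199, 0, -81.583, -16.306], TCP at [0.157, 0.527, 0.231] pointing down, gripper open.
Joint ranges: [-168.99, 168.99], [-69.2, 112.95], [-62.41, 85.93], [-164.36, 98.24], [-168.68, -3.75], [-174.98, 174.98]. Speed limits (degrees/s): [147.25, 147.25, 180, 180, 180, 180].

INTERFACE

Orientations are given as a 3x3 rotation matrix whose columns are the frame's x, y, z axes.
In Python, from rig import status, grab_frame, camera_model, ticket, robot gives the robot as it stands. The module is installed in compiled form; this text tells all that it offers.
- The arm moves only by the tool arm_command, never from a script. Its argument "commands" is a list of rows, each a list of 3 entries, a list of its own where there are three numbers: the shift along the tool's x, y, z in units of 0.8 m (1.0 is 0.8 m), then the turn about the tool's z in units of 45 degrees (1.0 is 45 degrees), then the opening, from 0 (shut) to 1 (fully open). In form: [[[dx, dy, dz], roll, grip], ...]. A call has 1 to 12 rows; each row shifts and turns the commanded pose from where the row before left it, along the tool's axes as they then stand; what a row does not reach is not made up. A row lasts 1/12 s, in which the tool goes at most 41.7 mm and 7.16 degrees, less where a joint would pass 70% of its speed; a pose out of reach is approached as far as the arm can. A call with a number of a shift or a turn outside -1 to 1 is refused whole. A call with a gripper value outside its range is refused whole. The fingers move at their own pace and stop on an object; the grip force is fixed at half the most. Time passes only in rows, so rows that do not move let the fingers close. It gives the time, the measured TCP pose, the force, the opening and the grip force at its end, in the units of the state.
- status.sense(): the state, without advancing time (a new reading comes with each control period).
- grab_frame(name): name is "scene" or "top"; returns the picture (420x560x3 uint8, blue, green, red); there is no depth.
- camera_model(name): a dict with "K" (3x3 intrinsics, pixels), "R" (3x3) and "t" (3): a world point X has camera coordinates R X + t. Camera axes: x right, y down, z forward; pixel columns grow to the right and rows downward; lengths in m; the calibration is good to about 2 mm. A picture is of the moment at which its call begins. camera_model takes no time and is no camera call.
- ticket.finish_job(): hands the job in; it is judged then, once.
The state is a dict: "time_s": time; "joints": joint angles; "qvel": joint speeds; "tau": joint torques, N m; "tcp_pos": TCP position; "tcp_rot": TCP orientation; "wrist_force": force on the tool from outside, world axes, zero at the start; "torque": the same for the moment, N m; "gripper_width": finger opening in m; "finger_force": force on a finger pad.
Only numpy, scipy, OpenCV 4.12 (cv2) and the standard library are available. Lean on these libraries where they do the work, as an engineer would, in place of code of your own. Each camera call takes 0.05 s, during which the arm holds its last target. There are 200 camera calls.

TASK

The freshly sprayed guard plate on the pin board is still wet: slide the spatula's blade under it, lift it off level and lay it gently in the free place of the drying rack, flat, straight and in line with the plates already there, without the robot touching the wet plate or anything disturbing those plates. Then lay the spatula down flat on the rubber mat, in the gap between the two tools, parallel to them and with its handle at the end nearer the robot. Leave everything else as it stands.

Things in the scene. Friction and masses are not known exactly. Their poses are not given: they have to be found in the camera images.
- plate: the wet plate, lying on the pin board lengthwise along the board, 130 mm long (its x), 66 mm wide (its y), 5 mm thick, a white-painted aluminium plate with a 14 mm hole near each end; origin at the centre of its underside; z up. Mass 80 to 170 g. It merely rests there
- pin_board: fixed plywood board 180 x 100 x 18 mm, origin at the centre of its underside, four 6 mm steel pins at x = +-45, y = +-26 mm, tops 63 mm above the bench. The plate lies on the pins: below it a passage 46 mm wide and 45 mm high runs along the board's x. The -x end looks roughly towards the robot
- spatula: cranked spatula, 285 mm, 140 g, flat on the bench; origin at mid-length on its underside, x to the blade tip, z up. Wooden handle x -142 to -33 mm, flat sides 20 mm apart, 24 mm high; thin neck to x = -7; flat blade x -10 to 142 mm, 32 wide, 2.5 thick, underside level with the handle's. Balances at about x = +10 mm: grip it firmly (about 100 N) near the front of the handle
- spatula_tip (a point): the tip of the spatula's blade, at x = 142 mm, z = 0 in the spatula's frame
- rack: fixed steel rack 150 (x) x 270 (y) mm, origin at the centre of its foot; three places 88 mm apart along y, each a pair of rails along x, tops 70 mm above the bench, 12 mm wide, 24 mm high, with a clear gap of 42 mm between them, open at both ends, down to the cross tubes (tops at 46 mm). A plate lies lengthwise along its two rails. The -x end looks towards the robot
- place_1 (a point): centre of the right-hand place (rack y = -88 mm), at the height of the rail tops, axes as the rack's: where the centre of a plate's underside belongs
- place_2 (a point): the same for the middle place (rack y = 0)
- place_3 (a point): the same for the left-hand place (rack y = +88 mm)
- plate_b: a plate like the wet one, already drying in one of the rack's places; 130 mm long (its x), 66 mm wide (its y), 5 mm thick, a white-painted aluminium plate with a 14 mm hole near each end; origin at the centre of its underside; z up
- plate_c: another such plate, drying in another of the rack's places (the place with no plate is the free one); 130 mm long (its x), 66 mm wide (its y), 5 mm thick, a white-painted aluminium plate with a 14 mm hole near each end; origin at the centre of its underside; z up
- mat: black rubber mat 340 (x) x 230 (y) x 4 mm fixed on the bench, origin at the centre of its underside, top at 4 mm; its -x end is nearer the robot
- screwdriver: screwdriver 210 mm long, handle 26 mm thick, lying on the mat along the mat's x, 70 to 85 mm to one side of its middle line; origin at mid-length on its underside, handle towards the mat's -x end
- spanner: steel spanner 180 mm long, 38 mm wide and 8 mm thick, lying on the mat along the mat's x, 70 to 85 mm to the other side of its middle line; origin at mid-length on its underside
- can_a: aerosol can, 66 mm diameter, 190 mm tall, standing beside the pin board on its right; origin at the centre of its foot
- can_b: aerosol can as can_a, standing between the pin board and the rack
- can_c: aerosol can as can_a, standing on the left of the rack
- tape_roll: roll of masking tape lying flat on the bench in front of the rack, 100 mm diameter, 24 mm high; origin at the centre of its underside
- paint_tin: paint tin 84 mm diameter, 85 mm tall, standing behind the rack; origin at the centre of its foot
Mind the look-alikes: they are no part of the job. Leave any yellow look-alike of the plate alone.

How it is judged (in metres and radians):
On the way, in this order (a step that is already met when the one before it is completed fails the run):
1. the wet plate is lifted clear of the pins, resting on the spatula alone (height (world z) of plate above 0.085 m and contact force between spatula and plate above 0.3 N and angle between plate's own z axis and vertical below 0.25 rad), for 0.3 s.
2. the wet plate lies at rest in a place of the rack and the spatula is clear of it (((x of plate in the frame of place_1 between -0.02 and 0.02 m and y of plate in the frame of place_1 between -0.009 and 0.009 m and z of plate in the frame of place_1 between -0.003 and 0.003 m) or (x of plate in the frame of place_2 between -0.02 and 0.02 m and y of plate in the frame of place_2 between -0.009 and 0.009 m and z of plate in the frame of place_2 between -0.003 and 0.003 m) or (x of plate in the frame of place_3 between -0.02 and 0.02 m and y of plate in the frame of place_3 between -0.009 and 0.009 m and z of plate in the frame of place_3 between -0.003 and 0.003 m)) and angle between the x axis of plate and the x axis of rack, either way round below 0.12 rad and angle between plate's own z axis and vertical below 0.05 rad and linear speed of plate below 0.02 m/s and contact force between spatula and plate below 0.05 N), for 0.3 s.
At the end, for the whole second after the job is handed in: wet plate flat and still on both rails of the free place (20 mm along, 9 mm across, 7 degrees), spatula clear of it and lying flat, blade down, on the mat between the tools, touching neither (middle within 35 mm along, 50 mm across, 8 degrees), handle end nearer the robot (all of step 2 and x of spatula in the frame of mat between -0.035 and 0.035 m and y of spatula in the frame of mat between -0.05 and 0.05 m and z of spatula in the frame of mat between 0 and 0.008 m and angle between the x axis of spatula and the x axis of mat, either way round below 0.15 rad and x of spatula_tip in the frame of mat above 0.08 m and angle between spatula's own z axis and vertical below 0.06 rad and linear speed of spatula below 0.02 m/s and contact force between spatula and screwdriver below 0.05 N and contact force between spatula and spanner below 0.05 N).
It fails at once if the robot itself touches the wet plate (contact force between any of the fingers, the arm and plate above 0.2 N).
It fails at once if the wet plate is tipped more than 20 degrees (angle between plate's own z axis and vertical above 0.35 rad).
It fails at once if the wet plate is dropped or banged on to the rack (contact force between plate and rack above 25 N).
It fails at once if a drying plate is moved more than 6 mm, or the wet plate touches it (distance of any of plate_b, plate_c from where it was at the start of the episode above 0.006 m or contact force between plate and plate_b above 0.3 N or contact force between plate and plate_c above 0.3 N).
It fails at once if a can, the tin, the tape or a tool on the mat is moved more than 15 mm or tipped (distance of any of can_a, can_b, can_c, tape_roll, paint_tin, screwdriver, spanner from where it was at the start of the episode above 0.015 m or angle between any of can_a, can_b, can_c, paint_tin's own z axis and vertical above 0.3 rad).
It also fails if it takes over 72 s, if anything falls off the work surface, if the arm or the gripper's body presses on something with over 40 N, if the wrist force passes 120 N, or if a joint passes its speed limit or range.

## Working session

There is one attempt and no reset: what is moved stays moved. The work goes in short steps, Python scripts to look and compute and a tool call to move; the robot and the scene stay as the last step left them, time stands still between calls to the robot, and variables do not carry over. Pictures are saved under pics/ and viewed, at most 10 in all, crops included, and the job is handed in when it is done.

Besides the shell and the picture viewer there is one more tool, called after "Call:" as a command line: name --argument value ..., lists and objects as JSON in quotes. arm_command: Moves the arm, as the interface text tells. Its arguments: {"type":"object","properties":{"commands":{"type":"array","items":{"type":"array"}}},"required":["commands"]}

```bash
mkdir -p pics; python3 - <<'E'
from rig import status, grab_frame, camera_model, robot
import cv2,numpy as np
for n in("scene","top"):
    f=grab_frame(n); cv2.imwrite(f"pics/{n}0.png",f); m=camera_model(n)
    print(n,{k:np.round(m[k],4).tolist() for k in m})
s=status.sense(); print(s); print(robot.tcp_to_grasp)
E
```

```text
scene {'K': [[546.7864, 0.0, 277.9003], [0.0, 546.7864, 218.2239], [0.0, 0.0, 1.0]], 'R': [[0.2511, 0.9679, 0.009], [0.7977, -0.2017, -0.5683], [-0.5482, 0.1499, -0.8228]], 't': [-0.2061, -0.4183, 1.7518]}
top {'K': [[395.7368, 0.0, 270.9053], [0.0, 395.7368, 205.9289], [0.0, 0.0, 1.0]], 'R': [[0.0002, -1.0, 0.0073], [-0.9934, -0.001, -0.1143], [0.1143, -0.0072, -0.9934]], 't': [0.0538, 0.5814, 1.315]}
{'time_s': 0.1, 'joints': array([ 8.97012548e+01,  1.46514350e+01,  6.13774099e+00, -2.16000244e-02,
       -8.15860149e+01, -1.63055100e+01]), 'qvel': array([-0.03582069, -0.16213714,  0.15273908,  0.09477911,  0.03444916,
       -0.01375884]), 'tau': array([-2.31508166e-03, -3.87608564e+01,  2.38474059e+01,  5.37791401e+00,
       -3.78852987e-03, -4.59911320e-06]), 'tcp_pos': array([0.15701301, 0.52663792, 0.23047439]), 'tcp_rot': array([[ 9.58285522e-01, -2.85812372e-01, -3.82002482e-04],
       [-2.85812597e-01, -9.58283955e-01, -1.73826933e-03],
       [ 1.30752032e-04,  1.77493946e-03, -9.99998416e-01]]), 'wrist_force': array([ 0.26256384,  0.72109893, -0.21383987]), 'torque': array([ 0.01057192, -0.03912805,  0.00674199]), 'finger_force': 0.0, 'gripper_width': 0.08526523666978429}
-0.0187
```

View pics/top0.png

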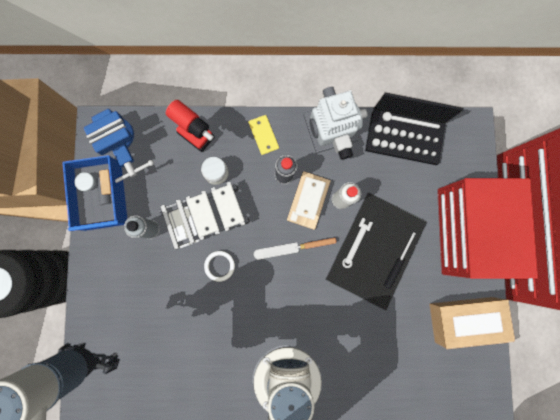

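View pics/scene0.png

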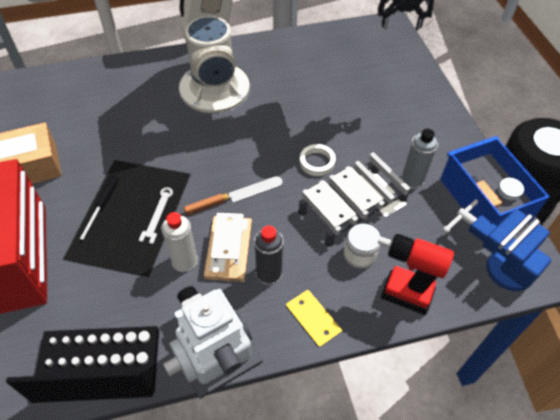

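Top view: the wet white plate is on the plywood board at (310,195). The yellow look-alike at (263,135) is not on the pins. The rack's left place, at (177,225), is empty, and the plates are at (202,215) and (229,207). The spatula runs from its tip at (255,254) to its handle end at (336,240). The mat is at (377,251). I'll enlarge both views to confirm.

```bash
python3 - <<'E'
import cv2
a=cv2.imread("pics/top0.png"); b=cv2.imread("pics/scene0.png")
cv2.imwrite("pics/topc.png",cv2.resize(a[145:275,150:350],None,fx=4,fy=4,interpolation=cv2.INTER_CUBIC))
cv2.imwrite("pics/scc.png",cv2.resize(b[130:290,180:440],None,fx=3,fy=3,interpolation=cv2.INTER_CUBIC))
E
```

```text
(no output)
```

View pics/topc.png

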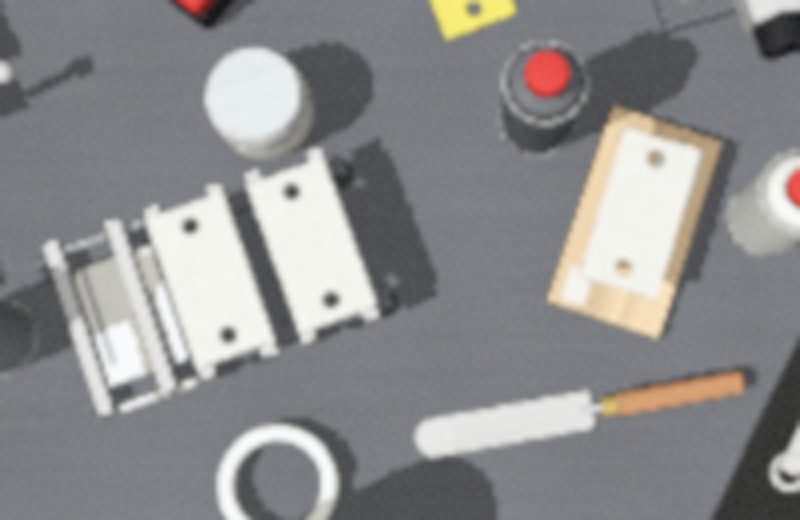

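View pics/scc.png

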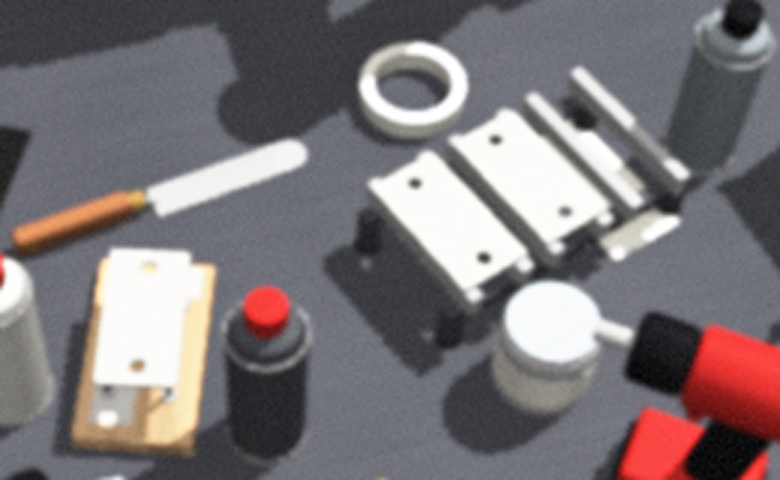

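Confirmed: the wet plate is the white one on the pins, with top corners (623,127)-(583,275) in the crop. The yellow one lies away from the board. The free place is the left pair of rails, place_3. Next I fit poses from the clicked points in both views.

```bash
cat > fit.py <<'E'
import numpy as np
from scipy.optimize import least_squares
from rig import camera_model
M={n:camera_model(n) for n in("scene","top")}
def proj(n,X):
    m=M[n]; c=np.asarray(X)@np.array(m["R"]).T+np.array(m["t"]); p=c@np.array(m["K"]).T; return p[:,:2]/p[:,2:]
def crop(n,p):
    p=np.array(p,float); return (p+.5)/4-.5+[150,145] if n=="top" else (p+.5)/3-.5+[180,130]
def world(q,L):
    L=np.asarray(L,float); c,s=np.cos(q[2]),np.sin(q[2])
    return np.c_[q[0]+c*L[:,0]-s*L[:,1],q[1]+s*L[:,0]+c*L[:,1],L[:,2]]
def fit(obs,q0):   # obs: {cam:(local pts,pixels)}
    r=lambda q,o:np.concatenate([(proj(n,world(q,o[n][0]))-o[n][1]).ravel() for n in o])
    for o in [obs]+[{n:obs[n]} for n in obs]:
        s=least_squares(lambda q:r(q,o),q0,loss="soft_l1"); print(list(o),np.round(s.x[:2],4),round(np.degrees(s.x[2]),2),"rms",round(np.sqrt(np.mean(s.fun**2)),2),np.round(r(s.x,o).reshape(-1,2),1).tolist() if len(o)==2 else "")
    return least_squares(lambda q:r(q,obs),q0,loss="soft_l1").x
E
python3 - <<'E'
from fit import *
T=lambda p:crop("top",p); S=lambda p:crop("scene",p)
def rect(a,b,z): return [[-a,b,z],[a,b,z],[a,-b,z],[-a,-b,z]]
print("plate"); P=rect(.065,.033,.068)
fit({"top":(P,T([(583,275),(623,127),(703,150),(660,299)])),"scene":(P,S([(190,252),(185,386),(95,384),(110,248)]))},[.5,-.05,-.2])
print("board"); P=rect(.09,.05,.018)
fit({"top":(P,T([(549,301),(617,107),(722,143),(660,338)])),"scene":(P[:3],S([(215,265),(192,453),(72,443)]))},[.5,-.05,-.2])
ys=[.115,.061,.027,-.027,-.061,-.115]
P=[[.075,y,.07] for y in ys]+[[-.075,y,.07] for y in ys]
print("rack")
fit({"top":(P,T([(52,242),(113,222),(152,210),(215,188),(252,175),(316,152),(103,412),(166,390),(205,374),(270,352),(308,338),(373,317)])),
"scene":(P,S([(682,183),(634,205),(608,218),(552,247),(527,267),(473,300),(580,70),(532,97),(512,112),(455,140),(430,153),(373,183)]))},[.45,.25,.3])
print("spat"); P=[[.142,0,.0025],[-.01,-.016,.0025],[-.01,.016,.0025],[-.142,.01,.02],[-.142,-.01,.02]]
fit({"top":(P,T([(415,439),(588,392),(597,428),(749,391),(742,371)])),"scene":([P[i] for i in(0,1,2)]+[[-.142,0,.018]],S([(307,152),(160,215),(147,188),(15,240)]))},[.3,0,1.7])
print("mat"); P=rect(.17,.115,.004)
fit({"top":(P,np.array([(327,278),(367,194),(426,223),(386,308)])),"scene":(P,np.array([(190,178),(140,271),(68,258),(116,162)]))},[.35,-.3,-.4])
print("tools"); 
for nm,L,z,t,s in(("spanner",.09,.012,[(347,266),(368,221)],[(170,190),(148,242)]),("screwdr",.105,.015,[(390,286),(413,234)],[(115,181),(83,236)])):
    P=[[-L,0,z],[L,0,z]]; print(nm); fit({"top":(P,np.array(t)),"scene":(P,np.array(s))},[.35,-.3,-.4])
for nm,z,r,t,s in(("can_a",.19,0,(350,191),(174,218)),("can_b",.19,0,(287,163),(268,234)),("can_c",.19,0,(136,224),(428,135)),("tape",.024,0,(219,266),(318,160)),("tin",.085,0,(213,168),(364,239))):
    P=[[0,0,z]]; print(nm); fit({"top":(P,np.array([t])),"scene":(P,np.array([s]))},[.4,0,0])
E
```

```text
plate
['top', 'scene'] [ 0.6057 -0.0743] -16.03 rms 0.8 [[-0.6, 0.1], [-0.1, -0.0], [-1.1, -0.4], [-0.6, -0.4], [-0.8, 0.1], [-2.5, -0.4], [0.1, -0.5], [-0.1, 0.7]]
['top'] [ 0.605  -0.0765] -16.26 rms 0.29 
['scene'] [ 0.6064 -0.0726] -15.5 rms 0.77 
board
['top', 'scene'] [ 0.6063 -0.0764] -18.57 rms 0.91 [[-0.1, -0.6], [-0.9, -0.9], [0.2, -0.8], [-0.2, -0.5], [-0.5, 0.2], [-0.1, -2.3], [-0.6, -1.6]]
['top'] [ 0.6038 -0.0773] -18.88 rms 0.29 
['scene'] [ 0.6107 -0.0763] -18.59 rms 0.7 
rack
['top', 'scene'] [0.5492 0.2813] 18.76 rms 1.08 [[-0.5, -1.1], [-0.1, -1.3], [-0.1, -1.6], [-0.3, -1.2], [0.2, -1.2], [-0.3, -0.6], [0.2, -0.5], [0.2, -0.3], [0.4, 0.4], [-0.2, 0.6], [0.2, 0.7], [-0.5, 0.7], [1.1, -1.5], [1.3, 0.1], [-0.2, 1.5], [2.0, 1.2], [-0.2, 0.5], [0.6, -0.8], [-0.9, -0.1], [-0.4, -1.0], [-3.6, -0.8], [-0.7, -1.7], [-2.7, -0.6], [-0.4, -1.8]]
['top'] [0.5476 0.281 ] 19.17 rms 0.59 
['scene'] [0.5507 0.2814] 18.31 rms 1.29 
spat
['top', 'scene'] [ 0.4422 -0.0263] 99.6 rms 0.52 [[0.1, -0.3], [-0.4, -0.6], [-1.0, -0.4], [-0.8, 0.6], [-0.1, -0.2], [-0.9, -0.8], [-0.2, -0.1], [
[... 851 characters left out ...]
]
['top'] [ 0.609 -0.184] 0.0 rms 0.0 
['scene'] [ 0.6112 -0.1893] 0.0 rms 0.0 
can_b
['top', 'scene'] [0.7019 0.0061] 0.0 rms 1.25 [[0.0, -2.2], [-0.1, -1.2]]
['top'] [0.695  0.0063] 0.0 rms 0.0 
['scene'] [0.7049 0.0057] 0.0 rms 0.0 
can_c
['top', 'scene'] [0.512  0.4652] 0.0 rms 1.74 [[-2.4, -1.1], [-2.2, -0.4]]
['top'] [0.5086 0.4579] 0.0 rms 0.0 
['scene'] [0.5146 0.4701] 0.0 rms 0.0 
tape
['top', 'scene'] [0.385  0.2296] 0.0 rms 1.38 [[-0.2, -1.9], [-0.4, -1.9]]
['top'] [0.3786 0.2289] 0.0 rms 0.0 
['scene'] [0.3922 0.2285] 0.0 rms 0.0 
tin
['top', 'scene'] [0.7068 0.2454] 0.0 rms 0.99 [[0.2, -1.6], [0.0, -1.2]]
['top'] [0.7015 0.2461] 0.0 rms 0.0 
['scene'] [0.71   0.2442] 0.0 rms 0.0
```

```bash
cat > plan.py <<'E'
import numpy as np,sys
from rig import status
def go(x,y,z,step=.03,rollto=None):
    s=status.sense(); R=s["tcp_rot"]; p=s["tcp_pos"]; psi=np.degrees(np.arctan2(R[1,0],R[0,0]))
    print("t",s["time_s"],"p",np.round(p,4),"psi",round(psi,2),"tilt",np.round(R[:2,2],4),"w",round(s["gripper_width"],4),"ff",s["finger_force"],"F",np.round(s["wrist_force"],1))
    if rollto is not None: print(" roll total units",round(-((rollto-psi+180)%360-180)/45,4)); psi=rollto
    c,q=np.cos(np.radians(psi)),np.sin(np.radians(psi))
    d=np.array([x,y,z])-p; t=np.array([c*d[0]+q*d[1],q*d[0]-c*d[1],-d[2]]); n=max(1,int(np.ceil(np.linalg.norm(t)/step)))
    print(" rows",n,"each",np.round(t/.8/n,4).tolist(),"total",np.round(t/.8,4).tolist())
E
echo
```

Call:
arm_command --commands '[[[0,0,0],0.142,0.6],[[0,0,0],0.142,0.6],[[0,0,0],0.142,0.6],[[0,0,0],0.142,0.6],[[0,0,0],0.142,0.6],[[0,0,0],0.142,0.6],[[0,0,0],0.142,0.6],[[0,0,0],0.142,0.6],[[0,0,0],0.142,0.6],[[0,0,0],0.14,0.6],[[0,0,0],0,0.6]]'

```text
time_s: 1.02
tcp_pos: [0.157, 0.5268, 0.2308]
tcp_rot: [[0.163, -0.987, -0.0], [-0.987, -0.163, -0.001], [0.001, 0.0, -1.0]]
wrist_force: [0.4, -1.2, -0.8]
gripper_width: 0.0511
finger_force: 0.0
```

```bash
python3 -c "
from plan import *
go(.4499,-.0717,.12)"
```

```text
t 1.0167 p [0.157  0.5268 0.2308] psi -80.64 tilt [-0.0003 -0.001 ] w 0.0511 ff 0.0 F [ 0.4 -1.2 -0.8]
 rows 23 each [0.0347, -0.0104, 0.006] total [0.7977, -0.2395, 0.1385]
```

Call:
arm_command --commands '[[[0.0347,-0.0104,0.003],0,0.6],[[0.0347,-0.0104,0.003],0,0.6],[[0.0347,-0.0104,0.003],0,0.6],[[0.0347,-0.0104,0.003],0,0.6],[[0.0347,-0.0104,0.003],0,0.6],[[0.0347,-0.0104,0.003],0,0.6],[[0.0347,-0.0104,0.003],0,0.6],[[0.0347,-0.0104,0.003],0,0.6],[[0.0347,-0.0104,0.003],0,0.6],[[0.0347,-0.0104,0.003],0,0.6],[[0.0347,-0.0104,0.003],0,0.6],[[0.0347,-0.0104,0.003],0,0.6]]'

```text
time_s: 2.02
tcp_pos: [0.3112, 0.2138, 0.2023]
tcp_rot: [[0.171, -0.985, -0.0], [-0.985, -0.171, 0.0], [-0.0, -0.0, -1.0]]
wrist_force: [1.4, -0.3, 0.2]
gripper_width: 0.0514
finger_force: 0.0
```

Call:
arm_command --commands '[[[0.0347,-0.0104,0.009],0,0.6],[[0.0347,-0.0104,0.009],0,0.6],[[0.0347,-0.0104,0.009],0,0.6],[[0.0347,-0.0104,0.009],0,0.6],[[0.0347,-0.0104,0.009],0,0.6],[[0.0347,-0.0104,0.009],0,0.6],[[0.0347,-0.0104,0.009],0,0.6],[[0.0347,-0.0104,0.009],0,0.6],[[0.0347,-0.0104,0.009],0,0.6],[[0.0347,-0.0104,0.009],0,0.6],[[0.0347,-0.0104,0.009],0,0.6],[[0,0,0],0,0.6]]'

```text
time_s: 3.02
tcp_pos: [0.4525, -0.0739, 0.1215]
tcp_rot: [[0.167, -0.986, -0.003], [-0.986, -0.167, -0.001], [0.001, 0.003, -1.0]]
wrist_force: [0.4, -0.8, 0.2]
gripper_width: 0.0511
finger_force: 0.0
```

```bash
python3 -c "
from plan import *
go(.4499,-.0717,.003,.014)
from rig import grab_frame
import cv2
f=grab_frame('top');g=grab_frame('scene')
import numpy as np
a=cv2.resize(f[210:290,240:350],None,fx=3.6,fy=3.6,interpolation=2);b=cv2.resize(g[150:230,170:290],None,fx=3.3,fy=3.6,interpolation=2)
cv2.imwrite('pics/hov.png',np.hstack([a,b]))"
```

```text
t 3.0167 p [ 0.4525 -0.0739  0.1215] psi -80.4 tilt [-0.003  -0.0011] w 0.0511 ff 0.0 F [ 0.4 -0.8  0.2]
 rows 9 each [-0.0004, 0.0003, 0.0165] total [-0.0033, 0.0027, 0.1481]
```

View pics/hov.png

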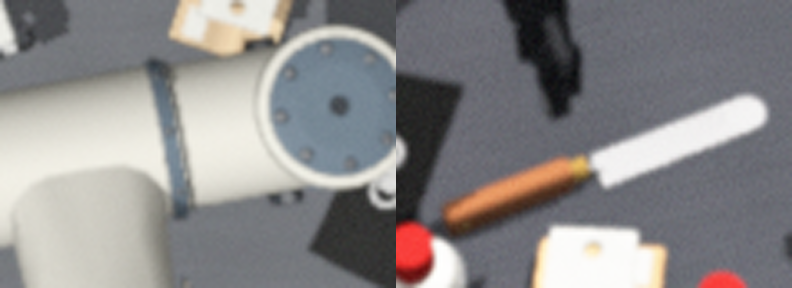

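The spatula lies undisturbed, with its handle front at about (585,168) in the right half, and the open gripper hovers above it. The arm hides it in the top view. I'll descend.

Call:
arm_command --commands '[[[-0.0006,0.0006,0.025],0,0.6],[[-0.0006,0.0006,0.025],0,0.6],[[-0.0006,0.0006,0.025],0,0.6],[[-0.0006,0.0006,0.025],0,0.6],[[-0.0006,0.0006,0.018],0,0.6],[[0,0,0.012],0,0.6],[[0,0,0.01],0,0.6],[[0,0,0.008],0,0.6],[[0,0,0],0,0.6],[[0,0,0],0,0.6]]'

```text
time_s: 3.95
tcp_pos: [0.4495, -0.0684, 0.0052]
tcp_rot: [[0.168, -0.986, 0.0], [-0.986, -0.168, -0.0], [0.0, -0.0, -1.0]]
wrist_force: [0.4, 0.9, 1.5]
gripper_width: 0.0514
finger_force: 0.0
```

```bash
python3 -c "
from plan import *
go(.4499,-.0717,.003,.014)"
```

```text
t 3.95 p [ 0.4495 -0.0684  0.0052] psi -80.35 tilt [ 0.0003 -0.0001] w 0.0514 ff 0.0 F [0.4 0.9 1.5]
 rows 1 each [0.0042, 0.0003, 0.0027] total [0.0042, 0.0003, 0.0027]
```

Call:
arm_command --commands '[[[0.0042,0.0003,0.0024],0,0.6],[[0,0,0],0,0.3],[[0,0,0],0,0.1],[[0,0,0],0,0],[[0,0,0],0,0],[[0,0,0],0,0],[[0,0,0],0,0],[[0,0,0],0,0],[[0,0,0],0,0],[[0,0,0],0,0]]'

```text
time_s: 4.78
tcp_pos: [0.4502, -0.0721, 0.0035]
tcp_rot: [[0.167, -0.986, 0.001], [-0.986, -0.167, -0.0], [0.0, -0.001, -1.0]]
wrist_force: [-1.0, 0.1, 6.0]
gripper_width: 0.0186
finger_force: 59.5
```

```bash
python3 -c "
from plan import *
go(.4499,-.0717,.09,.014)"
```

```text
t 4.7833 p [ 0.4502 -0.0721  0.0035] psi -80.4 tilt [ 0.0011 -0.0002] w 0.0186 ff 59.49447154998779 F [-1.   0.1  6. ]
 rows 7 each [-0.0001, 0.0, -0.0154] total [-0.0006, 0.0003, -0.1081]
```

Call:
arm_command --commands '[[[0,0,-0.01],0,0],[[0,0,-0.02],0,0],[[0,0,-0.025],0,0],[[0,0,-0.025],0,0],[[0,0,-0.025],0,0],[[0,0,-0.025],0,0],[[0,0,-0.01],0,0],[[0,0,0],0,0]]'

```text
time_s: 5.45
tcp_pos: [0.4508, -0.0719, 0.1167]
tcp_rot: [[0.167, -0.986, 0.004], [-0.986, -0.167, 0.001], [0.0, -0.004, -1.0]]
wrist_force: [-0.6, 0.4, -1.6]
gripper_width: 0.0188
finger_force: 58.8
```

```bash
python3 -c "
from plan import *
go(.354,.004,.115,.02)
from rig import grab_frame
import cv2
g=grab_frame('scene')
cv2.imwrite('pics/lift.png',g)"
```

```text
t 5.45 p [ 0.4508 -0.0719  0.1167] psi -80.4 tilt [0.0038 0.0005] w 0.0188 ff 58.777121901512146 F [-0.6  0.4 -1.6]
 rows 7 each [-0.0162, 0.0148, 0.0003] total [-0.1137, 0.1035, 0.0022]
```

View pics/lift.png

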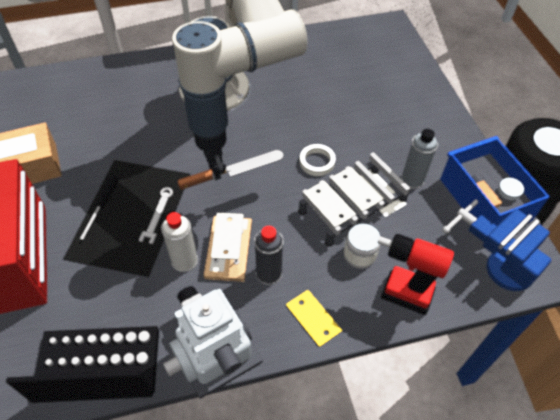

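The spatula hangs level in the gripper with its tip at about (283,154). Now I retract and turn.

Call:
arm_command --commands '[[[-0.0162,0.0148,0],0,0],[[-0.0162,0.0148,0],0,0],[[-0.0162,0.0148,0],0,0],[[-0.0162,0.0148,0],0,0],[[-0.0162,0.0148,0],0,0],[[-0.0162,0.0148,0],0,0],[[-0.0162,0.0148,0],0,0],[[0,0,0],0.06,0],[[0,0,0],0.12,0],[[0,0,0],0.144,0],[[0,0,0],0.144,0],[[0,0,0],0.144,0]]'

```text
time_s: 6.5
tcp_pos: [0.3515, 0.0033, 0.1133]
tcp_rot: [[-0.314, -0.95, -0.003], [-0.95, 0.314, -0.001], [0.002, 0.003, -1.0]]
wrist_force: [0.1, 0.4, -1.9]
gripper_width: 0.0187
finger_force: 58.9
```

Call:
arm_command --commands '[[[0,0,0],0.148,0],[[0,0,0],0.148,0],[[0,0,0],0.148,0],[[0,0,0],0.148,0],[[0,0,0],0.148,0],[[0,0,0],0.148,0],[[0,0,0],0.148,0],[[0,0,0],0.148,0],[[0,0,0],0.148,0],[[0,0,0],0.148,0],[[0,0,0],0.148,0],[[0,0,0],0.148,0]]'

```text
time_s: 7.5
tcp_pos: [0.3515, 0.0033, 0.1133]
tcp_rot: [[-0.99, 0.143, -0.004], [0.143, 0.99, -0.001], [0.003, -0.001, -1.0]]
wrist_force: [0.6, 0.1, -1.6]
gripper_width: 0.0186
finger_force: 58.9
```

```bash
python3 -c "
from plan import *
from fit import *
g=np.array([.4508,-.0719]);d=np.array([-.167,.986])
print('pred tip',proj('scene',[[*(g+.188*d),.113],[*(g+.188*d),.108]]),'handle end',proj('scene',[[*(g-.096*d),.125]]))
go(.354,.004,.0465,.02,-197.5)"
```

```text
pred tip [[281.70194995 153.61419889]
 [281.67420268 154.86902165]] handle end [[178.38959438 184.90868319]]
t 7.5 p [0.3515 0.0033 0.1133] psi 171.77 tilt [-0.0036 -0.0008] w 0.0186 ff 58.87140333652496 F [ 0.6  0.1 -1.6]
 roll total units 0.206
 rows 4 each [-0.0007, 0.0004, 0.0209] total [-0.0027, 0.0018, 0.0835]
```

Call:
arm_command --commands '[[[0,0,0],0.105,0],[[0,0,0],0.105,0],[[-0.0007,0.0004,0.0209],0,0],[[-0.0007,0.0004,0.0209],0,0],[[-0.0007,0.0004,0.0209],0,0],[[-0.0007,0.0004,0.0209],0,0],[[0,0,0],0,0],[[0,0,0],0,0]]'

```text
time_s: 8.17
tcp_pos: [0.3538, 0.0035, 0.0468]
tcp_rot: [[-0.955, 0.298, -0.004], [0.298, 0.955, -0.002], [0.004, -0.003, -1.0]]
wrist_force: [-0.6, -0.1, -0.7]
gripper_width: 0.0186
finger_force: 58.8
```

```bash
python3 -c "
from plan import *
from fit import *
go(.4989,-.0413,.0465,.013)
from rig import grab_frame
import cv2
s=status.sense();p=s['tcp_pos'];R=s['tcp_rot'];d=-R[:2,0]
z=p[2]-.0035
W=[[*(p[:2]+.188*d),z+.0025],[*(p[:2]+.172*d+.016*np.array([-d[1],d[0]])),z+.0025]]
g=grab_frame('scene');f=grab_frame('top')
print('tip pred scene',proj('scene',W),'top',proj('top',W))
a=cv2.resize(g[140:290,180:290],None,fx=3.6,fy=3.6,interpolation=2);b=cv2.resize(f[160:310,260:370],None,fx=3.6,fy=3.6,interpolation=2)
cv2.imwrite('pics/ins.png',np.hstack([a,b]))"
```

```text
t 8.1667 p [0.3538 0.0035 0.0468] psi 162.66 tilt [-0.0043 -0.0019] w 0.0186 ff 58.845616579055786 F [-0.6 -0.1 -0.7]
 rows 12 each [-0.0158, 0.0, 0.0] total [-0.1898, 0.0006, 0.0004]
tip pred scene [[230.47617805 214.99032431]
 [237.20998537 210.23532981]] top [[302.65231518 219.73411501]
 [296.71848025 222.84889155]]
```

View pics/ins.png

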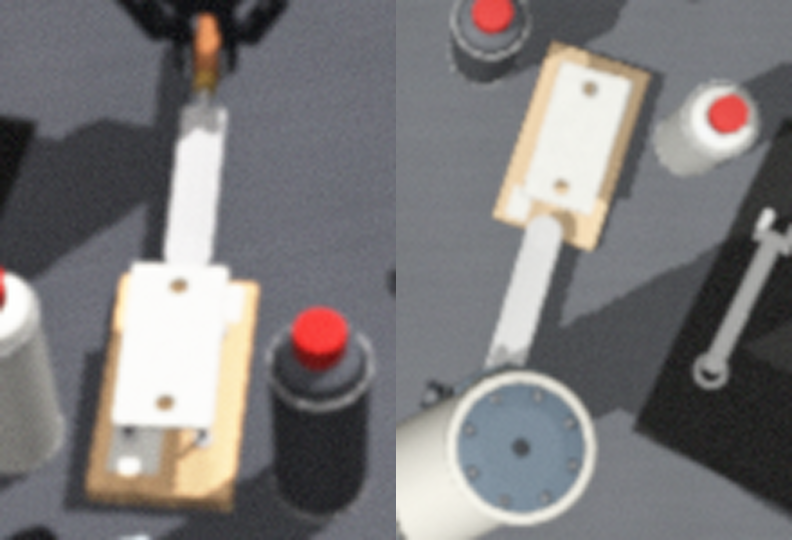

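The top crop shows the tip at (545,218) and the plate holes at (590,88) and (561,185). The blade is parallel to the plate but about 4 mm too far left, and the scene view agrees. I'll correct that and then slide in.

Call:
arm_command --commands '[[[0,-0.005,0],0,0],[[0,0,0],0,0],[[-0.01,0,0],0,0],[[-0.016,0,0],0,0],[[-0.016,0,0],0,0],[[-0.016,0,0],0,0],[[-0.016,0,0],0,0],[[-0.016,0,0],0,0],[[0,0,0],0,0]]'

```text
time_s: 9.02
tcp_pos: [0.4258, -0.0215, 0.0485]
tcp_rot: [[-0.955, 0.298, 0.002], [0.298, 0.955, -0.0], [-0.002, 0.0, -1.0]]
wrist_force: [0.1, -0.2, -1.0]
gripper_width: 0.0187
finger_force: 58.9
```

```bash
python3 -c "
from plan import *
go(.4977,-.0451,.0465,.013)"
```

```text
t 9.0167 p [ 0.4258 -0.0215  0.0485] psi 162.66 tilt [ 0.0022 -0.0002] w 0.0187 ff 58.87873291969299 F [ 0.1 -0.2 -1. ]
 rows 6 each [-0.0158, -0.0002, 0.0004] total [-0.0945, -0.0014, 0.0025]
```

Call:
arm_command --commands '[[[-0.0158,0,0.0003],0,0],[[-0.0158,0,0.0003],0,0],[[-0.0158,0,0.0003],0,0],[[-0.0158,0,0.0003],0,0],[[-0.0158,0,0.0003],0,0],[[-0.0158,0,0.0003],0,0],[[0,0,0],0,0],[[0,0,0],0,0]]'

```text
time_s: 9.68
tcp_pos: [0.4952, -0.0438, 0.0465]
tcp_rot: [[-0.954, 0.299, -0.0], [0.299, 0.954, 0.0], [0.0, -0.0, -1.0]]
wrist_force: [-1.3, 0.1, -1.3]
gripper_width: 0.0188
finger_force: 58.9
```

```bash
python3 -c "
from plan import *
from fit import *
go(.4977,-.0451,.106,.006)
from rig import grab_frame
import cv2
g=grab_frame('scene');f=grab_frame('top')
a=cv2.resize(g[140:290,180:290],None,fx=3.6,fy=3.6,interpolation=2);b=cv2.resize(f[160:310,260:370],None,fx=3.6,fy=3.6,interpolation=2)
cv2.imwrite('pics/ins2.png',np.hstack([a,b]))"
```

```text
t 9.6833 p [ 0.4952 -0.0438  0.0465] psi 162.63 tilt [-0.0005  0.0001] w 0.0188 ff 58.872626423835754 F [-1.3  0.1 -1.3]
 rows 10 each [-0.0003, -0.0001, -0.0074] total [-0.0034, -0.0006, -0.0744]
```

View pics/ins2.png

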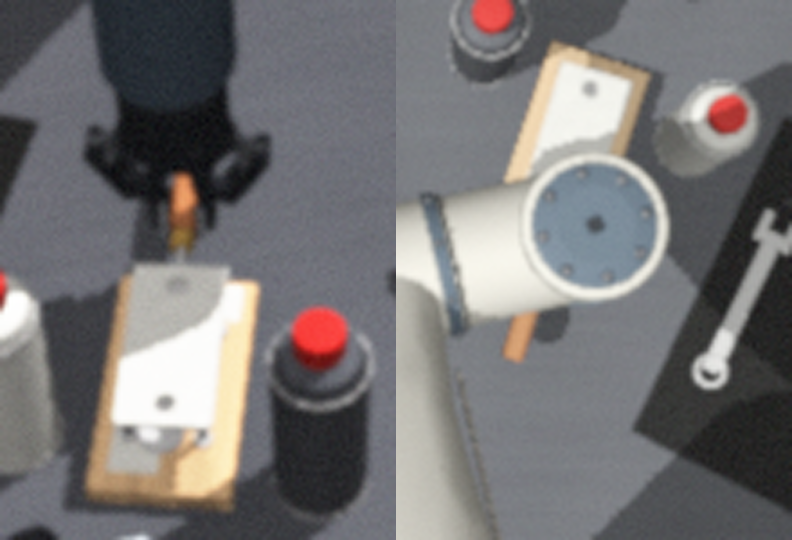

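The blade tip shows past the far end at (163,437), midway between the two pins, and the gripper is well short of the plate. I'll lift.

Call:
arm_command --commands '[[[0,0,-0.009],0,0],[[0,0,-0.006],0,0],[[0,0,-0.003],0,0],[[0,0,-0.003],0,0],[[0,0,-0.003],0,0],[[0,0,-0.004],0,0],[[0,0,-0.006],0,0],[[0,0,-0.01],0,0],[[0,0,-0.012],0,0],[[0,0,-0.012],0,0],[[0,0,-0.01],0,0],[[0,0,-0.006],0,0]]'

```text
time_s: 10.78
tcp_pos: [0.4961, -0.0436, 0.1156]
tcp_rot: [[-0.955, 0.298, 0.002], [0.298, 0.955, 0.0], [-0.002, 0.001, -1.0]]
wrist_force: [-0.2, 0.2, -2.3]
gripper_width: 0.0188
finger_force: 58.7
```

Call:
arm_command --commands '[[[0,0,-0.003],0,0],[[0,0,0],0,0],[[0,0,0],0,0],[[0,0,0],0,0],[[0,0,0],0,0],[[0,0,0],0,0]]'

```text
time_s: 11.28
tcp_pos: [0.4951, -0.0437, 0.1158]
tcp_rot: [[-0.955, 0.298, -0.001], [0.298, 0.955, -0.0], [0.001, -0.0, -1.0]]
wrist_force: [-1.2, 0.4, -2.9]
gripper_width: 0.0187
finger_force: 58.7
```

```bash
python3 -c "
from plan import *
from fit import *
go(.354,.004,.12,.01)
from rig import grab_frame
import cv2
g=grab_frame('scene')
cv2.imwrite('pics/up.png',cv2.resize(g[130:280,180:380],None,fx=4,fy=4,interpolation=2))"
```

```text
t 11.2833 p [ 0.4951 -0.0437  0.1158] psi 162.67 tilt [-0.0009 -0.0001] w 0.0187 ff 58.703287839889526 F [-1.2  0.4 -2.9]
 rows 15 each [0.0124, 0.0003, -0.0003] total [0.1861, 0.0044, -0.0052]
```

View pics/up.png

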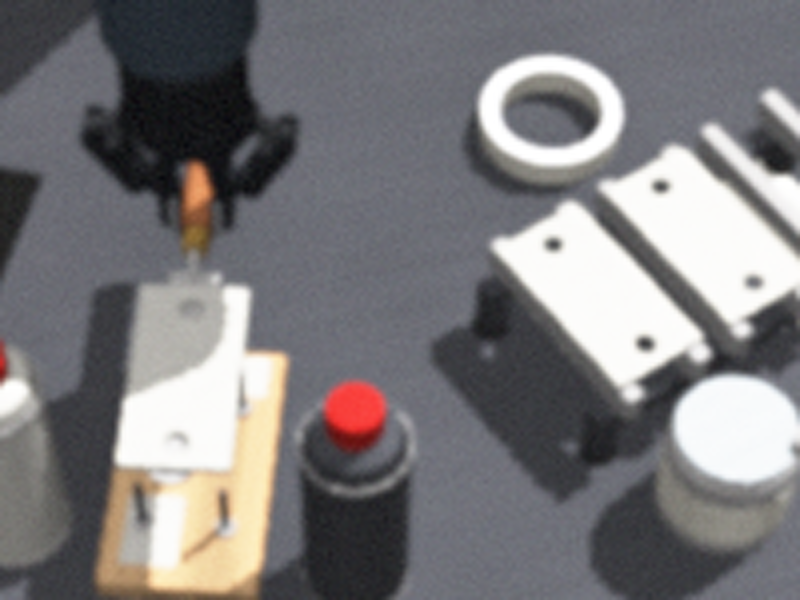

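The plate is clear of the pins, level, and centred on the blade. I'll work out the carry to the rack.

```bash
python3 - <<'E'
from plan import *
from fit import *
C=(np.array([(252,287),(235,470),(116,466),(141,283)])+.5)/4-.5+[180,130]
q=fit({"scene":([[-.065,.033,.1198],[.065,.033,.1198],[.065,-.033,.1198],[-.065,-.033,.1198]],C)},[.6,-.07,-.3])
s=status.sense();p=s['tcp_pos'][:2];d=-s['tcp_rot'][:2,0];n=np.array([-d[1],d[0]])
print("plate in grip frame",(q[:2]-p)@d,(q[:2]-p)@n, np.degrees(q[2])-np.degrees(np.arctan2(d[1],d[0])))
E
```

```text
['scene'] [ 0.606  -0.0734] -16.84 rms 0.54 
['scene'] [ 0.606  -0.0734] -16.84 rms 0.54 
plate in grip frame 0.11463861604629849 0.004674073493028036 0.488404086530128
```

Call:
arm_command --commands '[[[0.004,0,-0.001],0,0],[[0.008,0,-0.002],0,0],[[0.012,0,-0.003],0,0],[[0.016,0,-0.003],0,0],[[0.018,0,-0.003],0,0],[[0.02,0,-0.002],0,0],[[0.02,0,0],0,0],[[0.02,0,0],0,0],[[0.018,0,0],0,0],[[0.016,0,0],0,0],[[0.012,0,0],0,0],[[0.008,0,0],0,0]]'

```text
time_s: 12.33
tcp_pos: [0.3627, -0.0025, 0.1277]
tcp_rot: [[-0.955, 0.297, 0.001], [0.297, 0.955, 0.001], [-0.0, 0.001, -1.0]]
wrist_force: [0.6, -0.2, -2.7]
gripper_width: 0.0189
finger_force: 58.7
```

Call:
arm_command --commands '[[[0.004,0,0],-0.02,0],[[0,0,0],-0.045,0],[[0,0,0],-0.07,0],[[0,0,0],-0.085,0],[[0,0,0],-0.095,0],[[0,0,0],-0.1,0],[[0,0,0],-0.1,0],[[0,0,0],-0.095,0],[[0,0,0],-0.08,0],[[0,0,0],-0.06,0],[[0,0,0],-0.03,0],[[0,0,0],-0.012,0]]'

```text
time_s: 13.33
tcp_pos: [0.3611, -0.0017, 0.1275]
tcp_rot: [[-0.949, -0.315, 0.0], [-0.315, 0.949, -0.0], [0.0, -0.0, -1.0]]
wrist_force: [0.2, -0.2, -2.6]
gripper_width: 0.0186
finger_force: 58.7
```

```bash
python3 -c "
from plan import *
go(.4145,.3242,.14,.02)
go(.4145,.3242,.14,.02,-161.7)"
```

```text
t 13.3333 p [ 0.3611 -0.0017  0.1275] psi -161.63 tilt [ 0.     -0.0002] w 0.0186 ff 58.70918691158295 F [ 0.2 -0.2 -2.6]
 rows 17 each [-0.0113, 0.0215, -0.0009] total [-0.1917, 0.3656, -0.0157]
t 13.3333 p [ 0.3611 -0.0017  0.1275] psi -161.63 tilt [ 0.     -0.0002] w 0.0186 ff 58.70918691158295 F [ 0.2 -0.2 -2.6]
 roll total units 0.0016
 rows 17 each [-0.0113, 0.0215, -0.0009] total [-0.1913, 0.3659, -0.0157]
```

Call:
arm_command --commands '[[[-0.0024,0.0046,-0.001],0,0],[[-0.0048,0.0092,-0.001],0,0],[[-0.0072,0.0137,-0.001],0,0],[[-0.0096,0.0183,-0.001],0,0],[[-0.012,0.0229,-0.001],0,0],[[-0.012,0.0229,-0.001],0,0],[[-0.012,0.0229,-0.001],0,0],[[-0.012,0.0229,-0.001],0,0],[[-0.012,0.0229,-0.001],0,0],[[-0.012,0.0229,-0.001],0,0]]'

```text
time_s: 14.17
tcp_pos: [0.3878, 0.1634, 0.1356]
tcp_rot: [[-0.949, -0.314, 0.0], [-0.314, 0.949, 0.0], [-0.0, 0.0, -1.0]]
wrist_force: [-0.0, -1.2, -2.1]
gripper_width: 0.019
finger_force: 58.7
```

Call:
arm_command --commands '[[[-0.012,0.0229,-0.001],0,0],[[-0.012,0.0229,-0.001],0,0],[[-0.012,0.0229,-0.001],0,0],[[-0.012,0.0229,-0.001],0,0],[[-0.012,0.0229,-0.001],0,0],[[-0.012,0.0229,-0.001],0,0],[[-0.0096,0.0183,0],0,0],[[-0.0072,0.0137,0],0,0],[[-0.0048,0.0092,0],0,0],[[-0.0024,0.0046,0],0,0],[[0,0,0],0,0],[[0,0,0],0,0]]'

```text
time_s: 15.17
tcp_pos: [0.4144, 0.3244, 0.1402]
tcp_rot: [[-0.949, -0.314, -0.0], [-0.314, 0.949, -0.0], [0.0, -0.0, -1.0]]
wrist_force: [-0.8, -0.1, -2.2]
gripper_width: 0.0191
finger_force: 58.8
```

```bash
python3 -c "
from plan import *
go(.4145,.3242,.09,.02)"
```

```text
t 15.1667 p [0.4144 0.3244 0.1402] psi -161.7 tilt [-0.0004 -0.0004] w 0.0191 ff 58.75262439250946 F [-0.8 -0.1 -2.2]
 rows 3 each [-0.0, -0.0001, 0.0209] total [-0.0, -0.0002, 0.0627]
```

Call:
arm_command --commands '[[[0,0,0.004],0,0],[[0,0,0.008],0,0],[[0,0,0.01],0,0],[[0,0,0.012],0,0],[[0,0,0.012],0,0],[[0,0,0.01],0,0],[[0,0,0.008],0,0],[[0,0,0.005],0,0],[[0,0,0.002],0,0],[[0,0,0],0,0],[[0,0,0],0,0]]'

```text
time_s: 16.08
tcp_pos: [0.4149, 0.325, 0.0837]
tcp_rot: [[-0.949, -0.314, 0.0], [-0.314, 0.949, 0.0], [-0.001, 0.0, -1.0]]
wrist_force: [0.2, 0.4, -3.6]
gripper_width: 0.019
finger_force: 58.7
```

```bash
python3 -c "
from plan import *
go(.4145,.3242,.06,.02)
from rig import grab_frame
import cv2
g=grab_frame('scene');f=grab_frame('top')
cv2.imwrite('pics/fs.png',g);cv2.imwrite('pics/ft.png',f)
a=cv2.resize(g[130:240,290:430],None,fx=4,fy=4,interpolation=2)[:,:500];b=cv2.resize(f[150:260,155:230],None,fx=4,fy=4,interpolation=2)
cv2.imwrite('pics/rk.png',np.hstack([a,b]));print(a.shape,b.shape)"
```

```text
t 16.0833 p [0.4149 0.325  0.0837] psi -161.67 tilt [0.0005 0.0003] w 0.019 ff 58.72361898422241 F [ 0.2  0.4 -3.6]
 rows 2 each [0.0004, -0.0004, 0.0148] total [0.0007, -0.0009, 0.0297]
(440, 500, 3) (440, 300, 3)
```

View pics/rk.png

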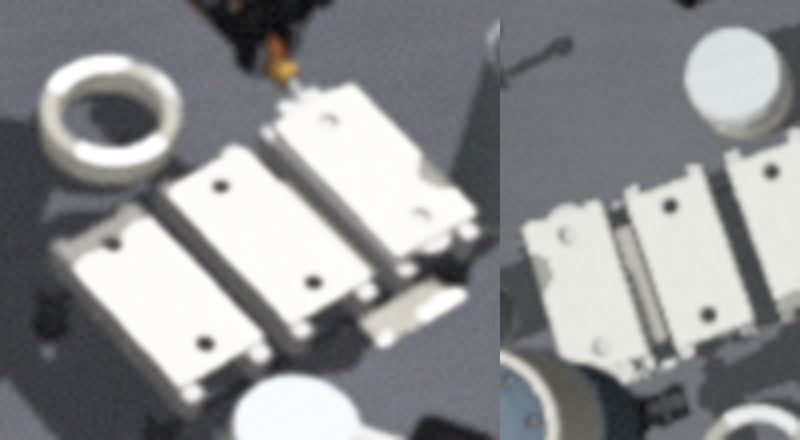

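Wet plate's hole centres: scene crop (329,122) and (422,215), top crop (568,236) and (602,347). The drying plates' holes are clearly visible too, so I can compare them in the rack frame.

```bash
python3 - <<'E'
from fit import *
def back(n,p,z):
    m=M[n];R=np.array(m["R"]);t=np.array(m["t"]);r=R.T@np.linalg.solve(np.array(m["K"]),[*p,1]);o=-R.T@t
    return (o+r*(z-o[2])/r[2])[:2]
f=lambda n,p:(np.array(p)+.5)/4-.5+([290,130] if n=="scene" else [155-125,150])
a=np.radians(18.7);D=np.array([[np.cos(a),np.sin(a)],[-np.sin(a),np.cos(a)]]);p3=np.array([.5218,.3647])
H={"scene":{"b":((112,243),(205,343)),"c":((221,186),(314,282)),"wet":((329,122),(422,215))},"top":{"c":((709,314),(670,206)),"wet":((602,347),(568,236))}}
for n in H:
  for k,v in H[n].items():
    z=.0877 if k=="wet" else .075
    w=[back(n,f(n,p),z) for p in v]; c=(w[0]+w[1])/2; e=w[1]-w[0]
    print(n,k,"rel place3 (mm)",np.round(D@(c-p3)*1e3,1),"yaw",round(np.degrees(np.arctan2(e[1],e[0])),1),"dist",round(np.linalg.norm(e)*1e3,1))
# rails of place_3 in the same pictures (first frames): rail1, rail2 mid
from numpy import array
s=lambda p:(array(p)+.5)/3-.5+[180,130]; t=lambda p:(array(p)+.5)/4-.5+[150,145]
for n,g,pts in(("scene",s,[(682,183),(634,205),(580,70),(532,97)]),("top",t,[(52,242),(113,222),(103,412),(166,390)])):
    w=np.mean([back(n,g(p),.07) for p in pts],0); print(n,"rail centre rel place3",np.round(D@(w-p3)*1e3,1))
E
```

```text
scene b rel place3 (mm) [  -0.4 -175.9] yaw 20.5 dist 96.6
scene c rel place3 (mm) [ -0.2 -87.6] yaw 20.0 dist 95.9
scene wet rel place3 (mm) [ 2.2 -1.1] yaw 19.3 dist 95.1
top c rel place3 (mm) [ -2.3 -87.5] yaw 20.8 dist 95.3
top wet rel place3 (mm) [-1.5 -1.2] yaw 18.4 dist 95.1
scene rail centre rel place3 [ 0.4 -1.7]
top rail centre rel place3 [-3.5  0.8]
```

The wet plate is within about 2 mm and 1–2° of its place. I'll trim 1° and lower it gently.

Call:
arm_command --commands '[[[0,0,0.003],-0.012,0],[[0,0,0.004],-0.01,0],[[0,0,0.003],0,0],[[0,0,0.002],0,0],[[0,0,0.0015],0,0],[[0,0,0.0015],0,0],[[0,0,0.0015],0,0],[[0,0,0.0015],0,0],[[0,0,0.0015],0,0],[[0,0,0.0015],0,0],[[0,0,0],0,0]]'

```text
time_s: 17.1
tcp_pos: [0.4146, 0.3248, 0.0665]
tcp_rot: [[-0.944, -0.331, -0.0], [-0.331, 0.944, -0.0], [0.0, -0.0, -1.0]]
wrist_force: [-0.2, -0.1, -0.9]
gripper_width: 0.0188
finger_force: 58.9
```

Call:
arm_command --commands '[[[0,0,0.0015],0,0],[[0,0,0.002],0,0],[[0,0,0.002],0,0],[[0,0,0.002],0,0],[[0,0,0.0015],0,0],[[0,0,0],0,0],[[0,0,0],0,0]]'

```text
time_s: 17.68
tcp_pos: [0.4146, 0.3248, 0.0594]
tcp_rot: [[-0.944, -0.331, -0.0], [-0.331, 0.944, -0.0], [0.0, -0.0, -1.0]]
wrist_force: [-0.1, 0.2, -1.6]
gripper_width: 0.0188
finger_force: 58.9
```

```bash
python3 -c "
from plan import *
go(.2715,.2772,.0595,.013)"
```

```text
t 17.6833 p [0.4146 0.3248 0.0594] psi -160.69 tilt [-0.0001 -0.0002] w 0.0188 ff 58.89360845088959 F [-0.1  0.2 -1.6]
 rows 12 each [0.0157, 0.0003, -0.0] total [0.1885, 0.003, -0.0002]
```

Call:
arm_command --commands '[[[0.006,0,0],0,0],[[0.012,0,0],0,0],[[0.018,0,0],0,0],[[0.02,0,0],0,0],[[0.02,0,0],0,0],[[0.02,0,0],0,0],[[0.02,0,0],0,0],[[0.02,0,0],0,0],[[0.02,0,0],0,0],[[0.02,0,0],0,0],[[0.02,0,0],0,0],[[0.012,0,0],0,0]]'

```text
time_s: 18.68
tcp_pos: [0.2559, 0.2685, 0.0594]
tcp_rot: [[-0.944, -0.331, -0.0], [-0.331, 0.944, 0.0], [0.0, 0.0, -1.0]]
wrist_force: [0.7, 0.1, -1.3]
gripper_width: 0.0184
finger_force: 58.9
```

Call:
arm_command --commands '[[[0,0,0],0,0],[[0,0,-0.02],0,0],[[0,0,-0.03],0,0],[[0,0,-0.03],0,0],[[0,0,-0.02],0,0],[[0,0,0],0,0]]'

```text
time_s: 19.18
tcp_pos: [0.2591, 0.2721, 0.143]
tcp_rot: [[-0.944, -0.331, 0.004], [-0.331, 0.944, 0.006], [-0.006, 0.005, -1.0]]
wrist_force: [-0.4, -0.4, -1.4]
gripper_width: 0.0187
finger_force: 59.0
```

```bash
python3 - <<'E'
from plan import *
from fit import *
import cv2
from rig import grab_frame
go(.392,-.289,.14,.03,-207)
g=grab_frame("scene");f=grab_frame("top")
def holes(n,img,s=4):
    m=M[n];a=np.radians(18.9);o=np.array([.5492,.2813])
    # rectify plane z=.075 in rack frame, 1 px = 0.5 mm
    P=np.array([[-.1,-.15],[.1,-.15],[.1,.15],[-.1,.15]]);W=world([*o,a],np.c_[P,[.075]*4])
    H=cv2.getPerspectiveTransform(proj(n,W).astype("f4"),((P+[.1,.15])*2000).astype("f4"))
    r=cv2.warpPerspective(cv2.cvtColor(img,cv2.COLOR_BGR2GRAY),H,(400,600),flags=cv2.INTER_CUBIC)
    w=(r>150).astype("u1")
    for k,y in((3,.088),(2,0),(1,-.088)):
        for x in(-.048,.048):
            cx,cy=int((x+.1)*2000),int((y+.15)*2000);q=255.-r[cy-28:cy+28,cx-28:cx+28];q=np.clip(q-q.min()-.5*np.ptp(q),0,None)
            yy,xx=np.mgrid[-28:28,-28:28];print(n,k,x,"hole off mm",round((q*xx).sum()/q.sum()/2,1),round((q*yy).sum()/q.sum()/2,1),"ptp",np.ptp(r[cy-28:cy+28,cx-28:cx+28]))
holes("scene",g);holes("top",f)
# mat by segmentation in first top picture
a=cv2.imread("pics/top0.png");k=(a.max(2)<45).astype("u1");k[:180]=0;k[320:]=0;k[:,:320]=0;k[:,435:]=0
c=max(cv2.findContours(k,0,2)[0],key=cv2.contourArea);b=cv2.minAreaRect(c);print("mat rect",b,cv2.boxPoints(b).round(1).tolist())
E
```

```text
t 19.1833 p [0.2591 0.2721 0.143 ] psi -160.65 tilt [0.0039 0.0064] w 0.0187 ff 58.95129382610321 F [-0.4 -0.4 -1.4]
 roll total units 1.0299
 rows 20 each [-0.0233, -0.0275, 0.0002] total [-0.4664, -0.5495, 0.0037]
scene 3 -0.048 hole off mm 2.3 -0.5 ptp 165
scene 3 0.048 hole off mm 2.1 0.3 ptp 176
scene 2 -0.048 hole off mm 0.5 -1.2 ptp 177
scene 2 0.048 hole off mm 0.3 0.7 ptp 179
scene 1 -0.048 hole off mm 0.9 -1.4 ptp 173
scene 1 0.048 hole off mm 0.7 1.0 ptp 191
top 3 -0.048 hole off mm 1.7 5.5 ptp 29
top 3 0.048 hole off mm 0.1 0.8 ptp 163
top 2 -0.048 hole off mm -1.4 -0.5 ptp 168
top 2 0.048 hole off mm -1.7 1.9 ptp 166
top 1 -0.048 hole off mm -1.1 -0.9 ptp 167
top 1 0.048 hole off mm -1.3 1.8 ptp 172
mat rect ((378.04107666015625, 298.3904113769531), (22.120777130126953, 14.044938087463379), 20.556045532226562) [[365.20001220703125, 301.1000061035156], [370.20001220703125, 287.8999938964844], [390.8999938964844, 295.70001220703125], [385.8999938964844, 308.79998779296875]]
```

The wet plate's holes sit within about 2 mm of the same line and spacing as the drying plates, so it is well placed. Next I take the spatula to the mat.

Call:
arm_command --commands '[[[0,0,0],0.07,0],[[0,0,0],0.14,0],[[0,0,0],0.14,0],[[0,0,0],0.14,0],[[0,0,0],0.14,0],[[0,0,0],0.14,0],[[0,0,0],0.14,0],[[0,0,0],0.12,0],[[0,0,0],0,0],[[-0.01,-0.014,0],0,0],[[-0.022,-0.026,0],0,0],[[-0.022,-0.026,0],0,0]]'

```text
time_s: 20.28
tcp_pos: [0.3077, 0.186, 0.1343]
tcp_rot: [[-0.907, 0.418, -0.049], [0.417, 0.908, 0.022], [0.054, -0.0, -0.999]]
wrist_force: [0.1, -0.2, -0.9]
gripper_width: 0.0189
finger_force: 59.0
```

Call:
arm_command --commands '[[[-0.023,-0.027,0],0,0],[[-0.023,-0.027,0],0,0],[[-0.023,-0.027,0],0,0],[[-0.023,-0.027,0],0,0],[[-0.023,-0.027,0],0,0],[[-0.023,-0.027,0],0,0],[[-0.023,-0.027,0],0,0],[[-0.023,-0.027,0],0,0],[[-0.023,-0.027,0],0,0],[[-0.023,-0.027,0],0,0],[[-0.023,-0.027,0],0,0],[[-0.023,-0.027,0],0,0]]'

```text
time_s: 21.28
tcp_pos: [0.3985, -0.1418, 0.1221]
tcp_rot: [[-0.906, 0.419, -0.05], [0.419, 0.908, 0.024], [0.055, 0.001, -0.998]]
wrist_force: [0.8, 0.3, 0.1]
gripper_width: 0.0186
finger_force: 59.0
```

```bash
python3 -c "
from plan import *
go(.392,-.288,.13,.025)"
```

```text
t 21.2833 p [ 0.3985 -0.1418  0.1221] psi 155.21 tilt [-0.0497  0.0242] w 0.0186 ff 58.961883187294006 F [0.8 0.3 0.1]
 rows 6 each [-0.0115, -0.0282, -0.0016] total [-0.0692, -0.1693, -0.0099]
```

```bash
python3 -c "
from plan import *
print(status.sense()['joints'].round(2), status.sense()['tcp_rot'].round(4))"
```

```text
[   0.52    6.4   -20.02   -1.54  -66.43 -114.66] [[-0.9065  0.4193 -0.0497]
 [ 0.4186  0.9078  0.0242]
 [ 0.0553  0.0011 -0.9985]]
```

Call:
arm_command --commands '[[[-0.0115,-0.0282,0],0,0],[[-0.0115,-0.0282,0],0,0],[[-0.0115,-0.0282,0],0,0]]'

```text
time_s: 21.53
tcp_pos: [0.3948, -0.2144, 0.1203]
tcp_rot: [[-0.906, 0.419, -0.05], [0.419, 0.908, 0.025], [0.056, 0.001, -0.998]]
wrist_force: [0.9, 0.8, -1.9]
gripper_width: 0.0187
finger_force: 59.0
```

```bash
python3 -c "
from plan import *
print(status.sense()['joints'].round(2), status.sense()['tcp_rot'].round(4))
go(.392,-.288,.13,.025)"
```

```text
[  -9.2     9.42  -16.87   -1.01  -66.77 -105.16] [[-0.9064  0.4193 -0.0502]
 [ 0.4186  0.9078  0.0245]
 [ 0.0559  0.0012 -0.9984]]
t 21.5333 p [ 0.3948 -0.2144  0.1203] psi 155.21 tilt [-0.0502  0.0245] w 0.0187 ff 58.95203769207001 F [ 0.9  0.8 -1.9]
 rows 3 each [-0.0118, -0.0283, -0.004] total [-0.0354, -0.085, -0.0121]
```

The commanded pose picked up a constant 3° nose-down tilt near the inner reach limit. I'll lower until the tip touches and let the handle pivot flat in the pads. First I need the exact tool-frame moves.

```bash
cat >> plan.py <<'E'
def gor(x,y,z):
    s=status.sense();p=s["tcp_pos"];t=s["tcp_rot"].T@(np.array([x,y,z])-p)/.8
    zz=s["tcp_rot"].T@np.array([0,0,-.01])/.8
    print("t",round(s["time_s"],2),"p",np.round(p,4),"total",np.round(t,4).tolist(),"10mm down",np.round(zz,5).tolist(),"x axis",np.round(s["tcp_rot"][:,0],3),"F",np.round(s["wrist_force"],1),"tau",np.round(s["torque"],2))
E
python3 -c "
from plan import *
gor(.393,-.288,.08)"
```

```text
t 21.53 p [ 0.3948 -0.2144  0.1203] total [-0.0393, -0.0845, 0.0482] 10mm down [-0.0007, -2e-05, 0.01248] x axis [-0.906  0.419  0.056] F [ 0.9  0.8 -1.9] tau [-0.02 -0.16 -0.06]
```

Call:
arm_command --commands '[[[-0.013,-0.028,0],0.025,0],[[-0.013,-0.028,0],0.025,0],[[-0.013,-0.028,0],0,0],[[0,0,0.012],0,0],[[0,0,0.012],0,0],[[0,0,0.012],0,0],[[0,0,0.012],0,0],[[0,0,0],0,0],[[0,0,0],0,0]]'

```text
time_s: 22.28
tcp_pos: [0.3923, -0.2858, 0.0807]
tcp_rot: [[-0.889, 0.454, -0.05], [0.454, 0.891, 0.025], [0.056, -0.001, -0.998]]
wrist_force: [0.9, -1.2, -0.6]
gripper_width: 0.0187
finger_force: 59.0
```

```bash
python3 -c "
from plan import *
gor(.393,-.288,.021)
from rig import grab_frame
import cv2
from fit import *
s=status.sense();p=s['tcp_pos'];R=s['tcp_rot'];tip=p-.188*R[:,0];c=p-.046*R[:,0]
a=np.radians(-27);D=np.array([[np.cos(a),np.sin(a)],[-np.sin(a),np.cos(a)]]);o=np.array([.4328,-.3091])
print('centre in mat',D@(c[:2]-o),'tip',D@(tip[:2]-o),tip[2])"
```

```text
t 22.28 p [ 0.3923 -0.2858  0.0807] total [-0.0062, -0.0019, 0.0744] 10mm down [-0.00069, 1e-05, 0.01248] x axis [-0.889  0.454  0.056] F [ 0.9 -1.2 -0.6] tau [-0.05 -0.1   0.03]
centre in mat [-0.00076158  0.00230957] tip [0.14101877 0.0022433 ] 0.07023464141052117
```

Call:
arm_command --commands '[[[-0.0005,0,0.01],0,0],[[-0.0007,0,0.0125],0,0],[[-0.0007,0,0.0125],0,0],[[-0.0007,0,0.0125],0,0],[[-0.0006,0,0.012],0,0],[[-0.0005,0,0.008],0,0],[[-0.0003,0,0.0055],0,0],[[0,0,0],0,0],[[0,0,0],0,0]]'

```text
time_s: 23.03
tcp_pos: [0.393, -0.2868, 0.0229]
tcp_rot: [[-0.889, 0.455, -0.048], [0.455, 0.89, 0.024], [0.054, -0.001, -0.999]]
wrist_force: [-0.0, -0.1, -1.3]
gripper_width: 0.0188
finger_force: 59.0
```

```bash
python3 -c "
from plan import *
gor(.393,-.288,.009)"
```

```text
t 23.03 p [ 0.393  -0.2868  0.0229] total [-0.0017, -0.0014, 0.0174] 10mm down [-0.00067, 1e-05, 0.01248] x axis [-0.889  0.455  0.054] F [-0.  -0.1 -1.3] tau [-0.04 -0.15  0.04]
```

Now I press slowly so it pivots flat, watching the force.

Call:
arm_command --commands '[[[-0.0001,0,0.0025],0,0],[[-0.0001,0,0.0025],0,0],[[-0.0001,0,0.0025],0,0],[[0,0,0],0,0],[[0,0,0],0,0]]'

```text
time_s: 23.45
tcp_pos: [0.393, -0.2868, 0.0171]
tcp_rot: [[-0.889, 0.455, -0.048], [0.455, 0.89, 0.024], [0.053, -0.0, -0.999]]
wrist_force: [0.2, -1.0, -0.5]
gripper_width: 0.019
finger_force: 59.2
```

Call:
arm_command --commands '[[[-0.0001,0,0.0025],0,0],[[-0.0001,0,0.0025],0,0],[[-0.0001,0,0.002],0,0],[[0,0,0],0,0],[[0,0,0],0,0]]'

```text
time_s: 23.87
tcp_pos: [0.3927, -0.2866, 0.0112]
tcp_rot: [[-0.889, 0.455, -0.048], [0.455, 0.89, 0.024], [0.054, -0.0, -0.999]]
wrist_force: [-0.7, 1.7, 1.0]
gripper_width: 0.0183
finger_force: 59.5
```

```bash
python3 -c "
from plan import *
gor(.393,-.288,.009)"
```

```text
t 23.87 p [ 0.3927 -0.2866  0.0112] total [-0.0013, -0.0015, 0.0027] 10mm down [-0.00067, 0.0, 0.01248] x axis [-0.889  0.455  0.054] F [-0.7  1.7  1. ] tau [ 0.31 -0.16  0.19]
```

Call:
arm_command --commands '[[[0,0,0.0015],0,0],[[0,0,0.0015],0,0],[[0,0,0],0,0],[[0,0,0],0,0]]'

```text
time_s: 24.2
tcp_pos: [0.3926, -0.2866, 0.0088]
tcp_rot: [[-0.889, 0.456, -0.048], [0.455, 0.89, 0.024], [0.054, -0.0, -0.999]]
wrist_force: [-1.5, 0.4, 2.6]
gripper_width: 0.0187
finger_force: 59.5
```

Call:
arm_command --commands '[[[0,0,0],0,0.3],[[0,0,0],0,0.35],[[0,0,0],0,0.4],[[0,0,0],0,0.42],[[0,0,0],0,0.42],[[0,0,0],0,0.42]]'

```text
time_s: 24.7
tcp_pos: [0.3925, -0.2865, 0.0088]
tcp_rot: [[-0.889, 0.456, -0.048], [0.455, 0.89, 0.024], [0.054, -0.0, -0.999]]
wrist_force: [1.4, -0.4, -0.5]
gripper_width: 0.0361
finger_force: 0.0
```

```bash
python3 -c "
from plan import *
gor(.393,-.288,.16);print(status.sense()['gripper_width'])"
```

```text
t 24.7 p [ 0.3925 -0.2865  0.0088] total [0.0088, -0.0014, -0.1888] 10mm down [-0.00067, 1e-05, 0.01248] x axis [-0.889  0.455  0.054] F [ 1.4 -0.4 -0.5] tau [-0.07 -0.12 -0.02]
0.03612876389422484
```

Released. I lift straight up, then retreat sideways towards +y so the cameras can see the mat.

Call:
arm_command --commands '[[[0.0003,0,-0.006],0,0.42],[[0.0007,0,-0.012],0,0.42],[[0.001,0,-0.02],0,0.42],[[0.0015,0,-0.03],0,0.42],[[0.002,0,-0.04],0,0.42],[[0.002,0,-0.04],0,0.42],[[0.002,0,-0.04],0,0.42],[[0,0.03,0],0,0.42],[[0,0.045,0],0,0.42],[[0,0.045,0],0,0.42],[[0,0.045,0],0,0.42],[[0,0.045,0],0,0.42]]'

```text
time_s: 25.7
tcp_pos: [0.47, -0.1357, 0.1607]
tcp_rot: [[-0.889, 0.456, -0.046], [0.455, 0.89, 0.024], [0.052, 0.0, -0.999]]
wrist_force: [1.2, -0.8, 0.1]
gripper_width: 0.0357
finger_force: 0.0
```

Call:
arm_command --commands '[[[0,0.04,0],0,0.42],[[0,0.04,0],0,0.42],[[0,0.03,0],0,0.42],[[0,0,0],0,0.42],[[0,0,0],0,0.42],[[0,0,0],0,0.42]]'

```text
time_s: 26.2
tcp_pos: [0.5095, -0.059, 0.1599]
tcp_rot: [[-0.889, 0.455, -0.048], [0.455, 0.89, 0.024], [0.053, -0.0, -0.999]]
wrist_force: [-0.9, -0.0, 0.6]
gripper_width: 0.0357
finger_force: 0.0
```

```bash
python3 - <<'E'
from plan import *
from fit import *
import cv2
from rig import grab_frame
print(status.sense()["tcp_pos"])
for n in("scene","top"):
    old=cv2.imread(f"pics/{n}0.png").astype(int);new=grab_frame(n);cv2.imwrite(f"pics/{n}_end.png",new)
    d=(np.abs(new.astype(int)-old).max(2)>60).astype("u1")
    # rectified mat frame: bright/orange pixels
    o=[.4328,-.3091,np.radians(-27)];P=np.array([[-.17,-.115],[.17,-.115],[.17,.115],[-.17,.115]])
    H=cv2.getPerspectiveTransform(proj(n,world(o,np.c_[P,[.01]*4])).astype("f4"),((P+[.17,.115])*1000).astype("f4"))
    dm=cv2.warpPerspective(d,H,(340,230));nb,l,st,ce=cv2.connectedComponentsWithStats(dm)
    for i in range(1,nb):
        if st[i,4]>150:
            y,x=np.nonzero(l==i);r=cv2.minAreaRect(np.c_[x,y].astype("f4"));print(n,"blob in mat mm: centre",np.array(r[0])-[170,115],"size",r[1],"ang",r[2],"area",st[i,4])
E
```

```text
[ 0.50948607 -0.05900964  0.15992384]
scene blob in mat mm: centre [ 30.5 -88.5] size (13.0, 59.0) ang 90.0 area 651
scene blob in mat mm: centre [-4.0682373   3.97884369] size (298.2304382324219, 38.13725280761719) ang 0.9821171760559082 area 7830
scene blob in mat mm: centre [56.68487549 73.58390808] size (41.823333740234375, 43.91606140136719) ang 1.7899105548858643 area 1006
scene blob in mat mm: centre [ -8.  106.5] size (15.0, 38.0) ang 90.0 area 456
top blob in mat mm: centre [ 38.95367432 -86.48292923] size (8.652026176452637, 53.97365188598633) ang 88.21009063720703 area 396
top blob in mat mm: centre [-0.5  4.5] size (35.0, 283.0) ang 90.0 area 7143
top blob in mat mm: centre [60.  73.5] size (41.0, 36.0) ang 90.0 area 861
```

```bash
python3 - <<'E'
import cv2,numpy as np
for n,B in(("top",{"spanner ring":(340,255,358,274),"spanner jaw":(356,216,376,234),"shaft":(395,228,420,262),"can_a":(332,178,364,208),"plates":(190,180,250,242),"tape":(202,248,238,284)}),("scene",{"ring":(158,184,178,202),"can_a":(160,210,198,272),"can_c":(408,126,440,186),"plates":(300,165,385,235)})):
    a=cv2.imread(f"pics/{n}0.png");b=cv2.imread(f"pics/{n}_end.png")
    for k,(x0,y0,x1,y1) in B.items():
        r=cv2.matchTemplate(b[y0-6:y1+6,x0-6:x1+6],a[y0:y1,x0:x1],cv2.TM_CCOEFF_NORMED);_,v,_,l=cv2.minMaxLoc(r);print(n,k,"score",round(v,2),"shift",l[0]-6,l[1]-6,"mean",a[y0:y1,x0:x1].mean().round(),b[y0:y1,x0:x1].mean().round())
E
```

```text
top spanner ring score 1.0 shift 0 0 mean 100.0 92.0
top spanner jaw score 0.96 shift 0 0 mean 112.0 80.0
top shaft score 0.92 shift 0 0 mean 81.0 58.0
top can_a score 0.51 shift 6 -4 mean 151.0 119.0
top plates score 0.72 shift 0 0 mean 171.0 175.0
top tape score 0.94 shift 0 0 mean 141.0 140.0
scene ring score 1.0 shift 0 0 mean 107.0 103.0
scene can_a score 0.78 shift 0 0 mean 122.0 100.0
scene can_c score 0.99 shift 0 0 mean 96.0 92.0
scene plates score 0.93 shift 0 0 mean 168.0 169.0
```

Nothing shifted. The differences are only arm shadow and occlusion, so I'll hand in.

```bash
python3 -c "
from rig import ticket
print(ticket.finish_job())"
```

```text
the job is handed in; nothing more can be done
None
```

I handed the job in at about 26 s, though no verdict was returned: by the cameras the wet plate is in the rack's left-hand place within about 2 mm, the spatula lies on the mat between the tools with its handle towards the robot, and nothing else had shifted where I checked.

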